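# Lock the blade base into the blender cup

### The arm

A 6-joint arm with a two-finger parallel gripper is mounted at the origin on a cart in front of the work surface, level with it; the furniture and walls round the work are solid. World frame = base frame: x ahead of the robot, y to its left, z up, the work surface at z = 0. Lengths are in mm, angles in rad, forces in N, time in s.
With the tool pointing down it reaches from about 250 to 725 mm from the base axis. Payload 9.7 kg.
Tool frame: the origin (TCP) lies between the finger pads; the fingertips stand 17 mm ahead of it and the grasp point (between the pads) lies 2 mm behind it; z points along the fingers, y is the line along which they close (so a half turn about z gives the same grasp; the last joint's range is limited). The gripper opens to 85 mm and grips with 20 to 120 N. Pads are 22 mm wide; open, the fingers measure 114 mm over their backs; the gripper's body (76 mm by 85 mm) begins 54 mm behind the grasp point. The pads swing forward as they close: fully open they stand 13 mm farther back than shut.
Start: joints at [1.203, 0.087, 0.176, 1.66, 0, 1.571], TCP at [197.757, 513.214, 248.284] pointing down, gripper open.
Joint ranges: [-3.13, 3.13], [-0.85, 1.81], [-1.15, 1.24], [-2.2, 2.28], [-1.44, 1.52], [-3.14, 3.14]. Speed limits (rad/s): [2.22, 2.22, 2.57, 3.14, 3.14, 3.14].

### API

Orientations are given as a unit quaternion [w, x, y, z].
In Python, from workcell import robot, viewer gives the robot as it stands (robot), with the cameras (viewer).
- The arm moves only by the tool send_path, called after ">>>" as name(argument=value, ...) on one line, values as JSON. Schema: {"type":"object","properties":{"plan":{"type":"string"},"aperture":{"type":"number"},"only":{"type":"string"},"quiet":{"type":"boolean"},"lines":{"type":"string"}},"required":["plan"],"additionalProperties":false}. plan is a string of 1 to 8 rows, parted by a bar, with the numbers parted by spaces; each row has 4 numbers: dx, dy, dz in mm, then a turn about the tool's z in rad; each row is the pose to reach, as a shift and turn from the pose commanded when the call began, along the tool's axes at that moment; what a row does not reach only later rows make up. A row lasts 1/12 s, in which the tool goes at most 41.7 mm and 0.125 rad, less where a joint would pass 70% of its speed; a pose out of reach is approached as far as the arm can. aperture is the finger opening in mm, set as the call begins (left out keeps the last). The fingers move at their own pace and stop on an object; the grip force is fixed at half the most. Time passes only in rows, so rows that do not move let the fingers close. The tool returns the time, the measured TCP pose, the force, the opening and the grip force at its end. only (a regular expression) keeps the lines of the reply that match it, lines (a string "A,B") keeps lines A to B, and quiet returns only ok. Input that does not fit is refused with a message, and nothing moves.
- robot.observe(): the state, without advancing time (a new reading comes with each control period).
- viewer.grab_frame(name): name is "side" or "top"; returns a dict with "img" (480x640x3 uint8, red, green, blue), "camera_matrix" (3x3 intrinsics, pixels), "R" (3x3) and "t" (3): a world point X has camera coordinates R X + t. Camera axes: x right, y down, z forward; pixel columns grow to the right and rows downward; lengths in mm; the calibration is good to about 2 mm. A picture is of the moment at which its call begins. There is no depth.
- robot.finish_job(): hands the job in; it is judged then, once.
The state is a dict: "time_s": time; "q": joint angles; "joint_velocities": joint speeds; "joint_torque": joint torques, N m; "tcp_pos": TCP position; "eef_rot": TCP orientation; "wrist_force": force on the tool from outside, world axes, zero at the start; "ft_torque": the same for the moment, N m; "width": finger opening in mm; "finger_force": force on a finger pad.
Only numpy, scipy, OpenCV 4.12 (cv2) and the standard library are available. Lean on these libraries where they do the work, as an engineer would, in place of code of your own. Each camera call takes 0.05 s, during which the arm holds its last target. There are 200 camera calls.

### The job

Fit the blade base (the black part with the orange grip, not the storage lid with the white grip) blades down into the mouth of the blender cup, its grip in line with the white marks, and twist it clockwise until its lugs stop at the lock, grip in line with the orange marks. Leave it sitting flat and let go of it; leave the storage lid where it is.

Things in the scene. Friction and masses are not known exactly. Their poses are not given: they have to be found in the camera images.
- blade_base: Loose, black, about 0.16 kg, blades down. Origin: foot centre, z up. Heights over foot, mm: blade cage 38 across 0-16; orange lug bar 64 x 22 along x 16-22; neck 40 to 50 across to 30; flange 84 across 30-36; orange bar grip 58 along x, 22 wide along y, 36-66. Grip it from above across y, fingertips 41 over the foot (clear of the flange). Half a turn round is the same.
- storage_lid: Bystander: loose black lid with a white bar grip and no lugs, 84 mm across, 50 mm high. It and the blade base may stand in either place. Origin: centre of its underside. Leave it alone.
- blender_cup: Clear cup fixed in a black stand 116 mm across; black collar 96 mm across, its top 115 mm above the origin (underside centre, on the worktop). x axis = locked direction: orange marks on the collar at +x and -x. White marks, 70 degrees anticlockwise of these seen from above, show the entry direction. Half a turn round is the same.
- cup_mouth (a point): Mouth centre at collar top. Mouth 78 mm wide, 56 between 2 grey tabs 6 mm thick; gaps at the white marks. Grip along white marks (20 degrees and 4 mm off will do), the base drops in till its flange rests on the collar, foot 85 mm over the worktop. Turned 70 degrees clockwise from above, its lugs slide under the tabs (2 mm play, light friction, no spring or click) to a solid stop at 71 degrees.

How it is judged (in metres and radians):
On the way:
1. the blade base has dropped into the cup's mouth with its lugs in the gaps, not yet twisted home (horizontal distance between blade_base and cup_mouth below 0.012 m and z of blade_base in the frame of blender_cup below 0.091 m and angle between the x axis of blade_base and the x axis of blender_cup, either way round above 0.4 rad), for 0.1 s.
At the end, for the whole second after the job is handed in: The blade base sits in the cup's mouth within 10 mm of its centre, flange on the collar (foot 80 to 89 mm above the cup's origin), upright within 0.1 rad, its grip within 12 degrees of the orange marks (lugs under the tabs), released and at rest (horizontal distance between blade_base and cup_mouth below 0.01 m and z of blade_base in the frame of blender_cup between 0.08 and 0.089 m and angle between blade_base's own z axis and vertical below 0.1 rad and angle between the x axis of blade_base and the x axis of blender_cup, either way round below 0.21 rad and linear speed of blade_base below 0.02 m/s and contact force between blade_base and the fingers below 0.1 N); the robot touches nothing.
It fails at once if the storage lid is moved by more than 30 mm (distance of storage_lid from where it was at the start of the episode above 0.03 m).
It also fails if it takes over 38 s, if anything falls off the work surface, if the arm or the gripper's body presses on something with over 40 N, if the wrist force passes 120 N, or if a joint passes its speed limit or range.

## Working session

There is one attempt and no reset: what is moved stays moved. The work goes in short steps, Python scripts to look and compute and a tool call to move; the robot and the scene stay as the last step left them, time stands still between calls to the robot, and variables do not carry over. Pictures are saved under pics/ and viewed, at most 10 in all, crops included, and the job is handed in when it is done.

```bash
ls; mkdir -p pics; cat > h.py <<'E'
from workcell import robot, viewer
import numpy as np, cv2
def grab(n,f):
    d=viewer.grab_frame(n); cv2.imwrite(f'pics/{f}.png',cv2.cvtColor(d['img'],cv2.COLOR_RGB2BGR))
    np.savez(f'pics/{f}.npz',**{k:np.array(d[k]) for k in('img','camera_matrix','R','t')}); return d
def load(f): return np.load(f'pics/{f}.npz')
def ray(d,uv):
    R,t,K=d['R'],np.ravel(d['t']),d['camera_matrix']
    return -R.T@t, R.T@np.linalg.inv(K)@np.array([uv[0],uv[1],1.])
def atz(d,uv,z):
    c,r=ray(d,uv); return c+r*(z-c[2])/r[2]
def tri(obs):
    A=np.zeros((3,3));b=np.zeros(3)
    for d,uv in obs:
        c,r=ray(d,uv); r/=np.linalg.norm(r); P=np.eye(3)-np.outer(r,r); A+=P;b+=P@c
    X=np.linalg.solve(A,b); return X
def proj(d,X):
    p=d['camera_matrix']@(d['R']@np.array(X,float)+np.ravel(d['t'])); return p[:2]/p[2]
E
python3 - <<'E'
from h import *
for n in('top','side'):
    d=grab(n,n+'0'); c,r=ray(d,(320,240)); print(n,c.round(),r.round(2))
s=robot.observe(); print(s['time_s'],s['tcp_pos'],s['eef_rot'],s['width'])
E
```

```text
pics
workcell.py
top [ 304.  -48. 1148.] [ 0.22  0.03 -0.98]
side [316. 662. 781.] [ 0.22 -0.69 -0.69]
0.1 [197.6990646  513.04596505 247.65983106] [-1.00390180e-04  1.82865765e-01  9.83137715e-01 -5.79543175e-04] 85.86072387638369
```

View pics/top0.png

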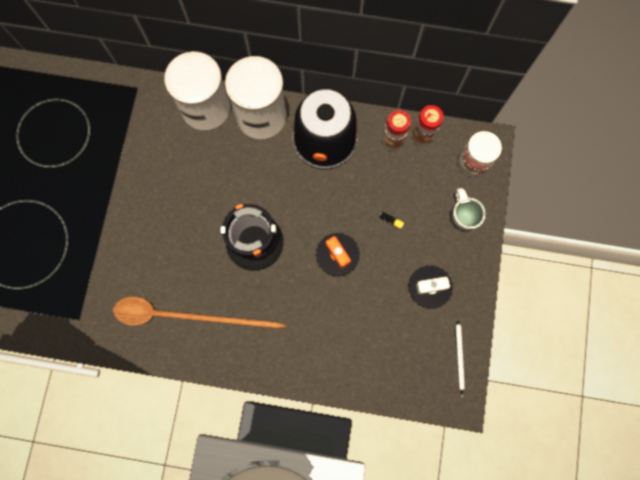

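View pics/side0.png

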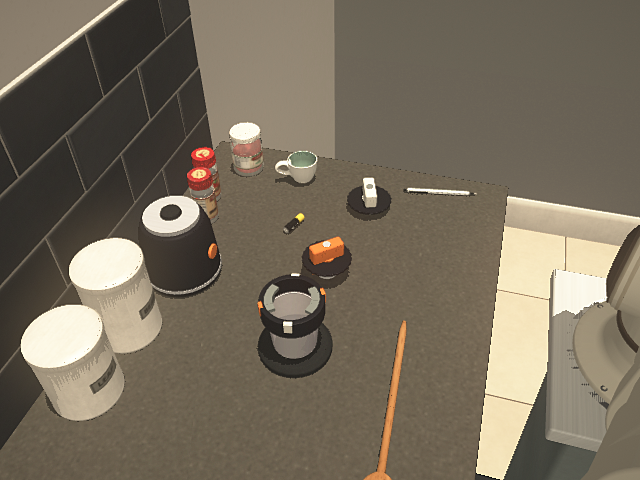

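The top view shows the cup at about (249,232), the orange-grip base at (338,252), and the lid at (432,287). In the side view they are at (293,300), (326,253) and (369,195). I'll zoom in to measure.

```bash
python3 - <<'E'
from h import *
t,s=load('top0'),load('side0')
def z(d,u,v,w,k): return cv2.resize(d['img'][v:v+w,u:u+w,::-1],None,fx=k,fy=k,interpolation=cv2.INTER_CUBIC)
a=np.hstack([z(t,210,190,80,5),z(t,298,212,80,5)]); b=np.hstack([z(s,248,262,90,300/90),z(s,290,220,75,4)])
b=cv2.resize(b,(800,300)) if b.shape[1]!=800 else b
im=np.vstack([cv2.resize(a,(600,300)),b[:, :600] if 0 else cv2.resize(b,(600,300))])
cv2.imwrite('pics/zoom.png',im)
for n,d in(('top',t),('side',s)):
    hsv=cv2.cvtColor(d['img'],cv2.COLOR_RGB2HSV)
    for c,m in(('or',cv2.inRange(hsv,(5,170,120),(16,255,255))),('wh',cv2.inRange(hsv,(0,0,185),(180,50,255)))):
        k,l,st,ce=cv2.connectedComponentsWithStats(m)
        for i in range(1,k):
            if 6<st[i,4]<900 and 200<ce[i][0]<460 and 150<ce[i][1]<340: print(n,c,st[i],ce[i].round(1))
print(proj(t,[197,513,248]),proj(s,[197,513,248]))
E
```

```text
top or [313 153  14   7  74] [319.4 156. ]
top or [236 204   7   5  23] [238.8 206. ]
top or [325 236  26  32 289] [337.3 251.6]
top or [253 249   8   7  36] [256.7 252. ]
top wh [237 209  22   7  73] [247.8 211.7]
top wh [271 225   5   7  27] [272.7 228. ]
top wh [221 226   4   7  26] [222.5 229.2]
top wh [236 242  24   8  97] [247.8 245.7]
top wh [335 248   6   6  29] [337.7 250.4]
top wh [418 278  32  16 351] [433.3 284.9]
side or [309 237  35  28 629] [326.3 250.8]
side or [208 243   9  16  98] [212.2 250.7]
side or [320 288   6  14  35] [322.9 292.4]
side or [258 301   5  15  34] [259.6 306.1]
side wh [314 154   3   7   7] [315.4 157. ]
side wh [276 157  40  11  97] [289.6 163.7]
side wh [363 178  13  19 166] [369.4 187.2]
side wh [407 188  62   7 183] [439.2 190.8]
side wh [323 242   7   5  32] [326.1 243.9]
side wh [291 274   8   2  16] [294.5 274.5]
side wh [275 292  37   7  38] [293.2 293.9]
side wh [283 322   9   4  34] [287.2 323.5]
[-62.6049313  379.08526339] [552.5512394  668.46627104]
```

View pics/zoom.png

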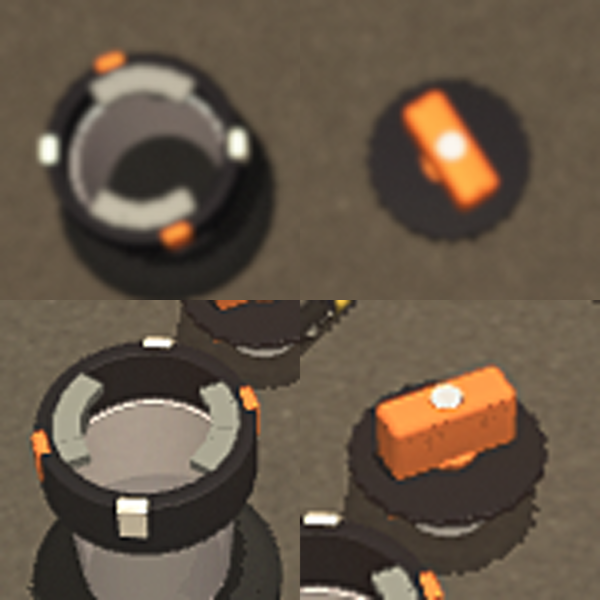

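The zoom shows the collar marks clearly: white left/right and orange upper-left/lower-right in the top view. The grip has a white dot at its top centre, at (337.7,250.4) top and (326.1,243.9) side.

```bash
python3 - <<'E'
from h import *
t,s=load('top0'),load('side0')
g=tri([(t,(337.7,250.4)),(s,(326.1,243.9))]); print('grip top',g.round(1),[ (proj(d,g)-p).round(1) for d,p in((t,(337.7,250.4)),(s,(326.1,243.9)))])
W=[tri([(t,(222.8,229.5)),(s,(287.9,323.6))]),tri([(t,(273.3,228.2)),(s,(295.2,274.9))])]
O=[tri([(t,(239.1,206.2)),(s,(260,303))]),tri([(t,(256.8,252.6)),(s,(322.8,290.5))])]
W=np.array(W)
O=np.array(O); print('W',W.round(1),'O',O.round(1),(W.mean(0)).round(1),O.mean(0).round(1))
w=np.array([atz(t,p,115) for p in((222.8,229.5),(273.3,228.2))]);o=np.array([atz(t,p,115) for p in((239.1,206.2),(256.8,252.6))])
ang=lambda a:np.degrees(np.arctan2(*(a[0]-a[1])[1::-1]))
print('top@115',w.round(1),o.round(1),w.mean(0),o.mean(0),ang(w),ang(o),np.linalg.norm(w[0]-w[1]))
# ellipse of collar in top view, dark rim centre check through zoomed extents
hsv=cv2.cvtColor(t['img'],cv2.COLOR_RGB2HSV); m=cv2.inRange(hsv,(4,140,120),(20,255,255)); m[:236]=0;m[270:]=0;m[:,:323]=0;m[:,353:]=0
ys,xs=np.nonzero(m); P=np.array([atz(t,p,g[2])[:2] for p in zip(xs,ys)],np.float32)
r=cv2.minAreaRect(P); print(r)
e=np.linalg.eigh(np.cov((P-np.median(P,0)).T))[1][:,1]; print('pca',np.degrees(np.arctan2(e[1],e[0])))
q=robot.observe(); from scipy.spatial.transform import Rotation as Ro
R=Ro.from_quat(np.roll(q['eef_rot'],-1)).as_matrix(); print(R.round(4),q['q'])
E
```

```bash
cat >> h.py <<'E'
from scipy.spatial.transform import Rotation as Ro
def goto(x,y,z,yaw=None):
    "world target and yaw (deg) of tool y -> row; measured pose"
    s=robot.observe(); R=Ro.from_quat(np.roll(s['eef_rot'],-1)).as_matrix()
    d=R.T@(np.array([x,y,z])-s['tcp_pos']); cy=np.degrees(np.arctan2(R[1,1],R[0,1]))
    tn=0 if yaw is None else -np.radians((yaw-cy+180)%360-180)
    print('row',d.round(1),round(tn,3),'| yaw',cy.round(1),'tilt',R[:,2].round(3),'pos',s['tcp_pos'].round(1),'q',s['q'].round(2),'F',np.round(s['wrist_force'],1),'T',np.round(s['ft_torque'],2),'w',round(s['width'],1),'t',s['time_s'])
E
```

>>> send_path(plan="-30 -24 5 0.12 | -60 -48 10 0.24 | -90 -72 15 0.36 | -120 -96 20 0.48 | -150 -120 25 0.6 | -180 -144 30 0.72 | -210 -168 35 0.84 | -240 -192 40 0.96", aperture=85)

```text
time_s: 0.77
tcp_pos: [353.0, 246.0, 207.9]
eef_rot: [0.0, 0.618, 0.786, -0.0]
wrist_force: [0.1, 0.4, -0.1]
width: 85.3
finger_force: 0.0
```

```bash
python3 -c "
from h import *
goto(529,-47,120,-48.5)"
```

```text
row [-326.2  102.1   87.9] 1.084 | yaw 13.6 tilt [-0. -0. -1.] pos [353.  246.  207.9] q [ 0.61 -0.21 -0.18  1.6  -0.    1.94] F [ 0.1  0.4 -0.1] T [ 0.03 -0.05  0.  ] w 85.3 t 0.7667
```

>>> send_path(plan="-36 11 6 0.12 | -72 22 12 0.24 | -108 34 18 0.36 | -144 45 24 0.48 | -180 56 30 0.6 | -216 67 36 0.72 | -252 78 42 0.84 | -280 88 50 0.96")

```text
time_s: 1.43
tcp_pos: [506.3, -5.4, 158.0]
eef_rot: [0.0, 0.912, 0.411, 0.0]
wrist_force: [-0.0, 0.8, 0.3]
width: 84.5
finger_force: 0.0
```

```bash
python3 -c "
from h import *
goto(529,-47,120,-48.5)
d=grab('side','side1')"
```

```text
row [-16.1  44.6  38. ] 0.122 | yaw -41.5 tilt [ 0. -0. -1.] pos [506.3  -5.4 158. ] q [-0.01 -0.03 -0.12  1.48 -0.    2.28] F [-0.   0.8  0.3] T [ 0.04 -0.03 -0.06] w 84.5 t 1.4333
```

>>> send_path(plan="-8 22 18 0.06 | -16 44.5 38 0.122 | -16 44.5 38 0.122 | -16 44.5 38 0.122")

```text
time_s: 1.82
tcp_pos: [527.7, -44.8, 118.7]
eef_rot: [-0.001, 0.934, 0.357, -0.001]
wrist_force: [-0.1, 0.9, -0.1]
width: 85.1
finger_force: 0.0
```

```bash
python3 -c "
from h import *
s=load('side0')
for a,b in(((311.7,254),(344,243.2)),((309,246.5),(342,236.5))):
  e=atz(s,b,66)-atz(s,a,66); print(np.degrees(np.arctan2(e[1],e[0])),np.linalg.norm(e))
goto(529,-47,57,-48.5)
d=grab('top','top2');e=grab('side','side2')
cv2.imwrite('pics/z2.png',np.hstack([cv2.resize(x['img'][v:v+100,u:u+100,::-1],(400,400),interpolation=2) for x,u,v in((d,290,200),(e,275,190))]))"
```

```text
-139.0013556759909 59.28505251277747
-140.88195743279638 60.35890220129979
row [-0.4  2.6 61.6] 0.006 | yaw -48.1 tilt [-0.003  0.    -1.   ] pos [527.7 -44.8 118.7] q [-0.08  0.03 -0.13  1.41  0.    2.33] F [-0.1  0.9 -0.1] T [-0.03 -0.01  0.  ] w 85.1 t 1.8167
```

View pics/z2.png

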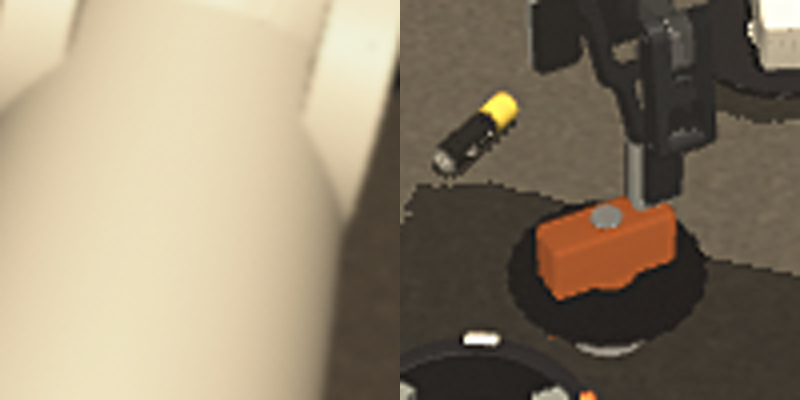

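The side view shows the gripper over the orange grip, aligned across it. The long edges give a yaw of about 40.5°. Next I lower and grip.

>>> send_path(plan="0 2 15 0.024 | 0 2 30 0.024 | 0 2 45 0.024 | 0 2 61 0.024 | 0 2 61 0.024 | 0 2 61 0.024")

```text
time_s: 2.42
tcp_pos: [529.5, -44.8, 59.9]
eef_rot: [-0.0, 0.938, 0.347, -0.0]
wrist_force: [-0.5, -0.2, 0.9]
width: 85.2
finger_force: 0.0
```

```bash
python3 -c "
from h import *
goto(529,-47,57,-49.5)"
```

```text
row [-1.8  1.3  2.9] 0.003 | yaw -49.4 tilt [-0.  0. -1.] pos [529.5 -44.8  59.9] q [-0.08  0.05 -0.22  1.29  0.    2.35] F [-0.5 -0.2  0.9] T [ 0.01 -0.02 -0.02] w 85.2 t 2.4167
```

>>> send_path(plan="0 0 0 0 | 0 0 0 0 | 0 0 0 0 | 0 0 0 0 | 0 0 0 0 | 0 0 0 0 | 0 0 0 0 | 0 0 0 0", aperture=10)

```text
time_s: 3.08
tcp_pos: [530.1, -45.7, 59.8]
eef_rot: [0.0, 0.938, 0.347, 0.0]
wrist_force: [-1.0, 0.5, 4.9]
width: 20.6
finger_force: 60.2
```

```bash
python3 -c "
from h import *
goto(529,-47,57,-49.5)"
```

```text
row [-1.7  0.3  2.8] 0.001 | yaw -49.4 tilt [ 0.001 -0.    -1.   ] pos [530.1 -45.7  59.8] q [-0.09  0.05 -0.22  1.29  0.    2.35] F [-1.   0.5  4.9] T [ 0.08  0.17 -0.03] w 20.6 t 3.0833
```

>>> send_path(plan="0 0 -20 0 | 0 0 -50 0 | 0 0 -80 0 | 0 0 -110 0 | 0 0 -140 0 | 0 0 -145 0 | 0 0 -145 0")

```text
time_s: 3.67
tcp_pos: [530.7, -45.7, 206.0]
eef_rot: [0.001, 0.938, 0.347, 0.001]
wrist_force: [-0.5, -0.4, -1.7]
width: 20.7
finger_force: 59.6
```

```bash
python3 -c "
from h import *
goto(530,121.5,205,11)"
```

```text
row [ 108.2 -127.5    1. ] -1.055 | yaw -49.5 tilt [ 0.003 -0.    -1.   ] pos [530.7 -45.7 206. ] q [-0.09  0.03  0.03  1.57 -0.    2.35] F [-0.5 -0.4 -1.7] T [-0.06  0.02 -0.  ] w 20.7 t 3.6667
```

>>> send_path(plan="14 -16 0 -0.12 | 28 -32 0 -0.24 | 42 -48 0 -0.36 | 56 -64 0 -0.48 | 70 -80 0 -0.6 | 84 -96 0 -0.72 | 98 -112 0 -0.84 | 108 -127 0 -0.96")

```text
time_s: 4.33
tcp_pos: [528.7, 122.3, 201.6]
eef_rot: [-0.001, 0.67, 0.743, -0.001]
wrist_force: [0.6, 0.7, -1.5]
width: 20.8
finger_force: 59.5
```

>>> send_path(plan="0 0 0 -0.095 | 0 0 0 -0.095 | 0 0 0 -0.095 | 0 0 0 -0.095")

```text
time_s: 4.67
tcp_pos: [529.0, 120.6, 203.1]
eef_rot: [-0.0, 0.637, 0.77, -0.001]
wrist_force: [0.3, -0.1, -0.8]
width: 20.6
finger_force: 59.5
```

```bash
python3 -c "
from h import *
goto(530,121.5,205,11)
e=grab('side','side3');cv2.imwrite('pics/z3.png',cv2.resize(e['img'][170:350,220:380,::-1],None,fx=3.3,fy=3.3,interpolation=2))"
```

```text
row [ 0.7  1.1 -1.9] -0.004 | yaw 10.8 tilt [-0.002 -0.    -1.   ] pos [529.  120.6 203.1] q [ 0.22  0.06  0.06  1.57 -0.    1.61] F [ 0.3 -0.1 -0.8] T [ 0.01 -0.03 -0.01] w 20.6 t 4.6667
```

View pics/z3.png

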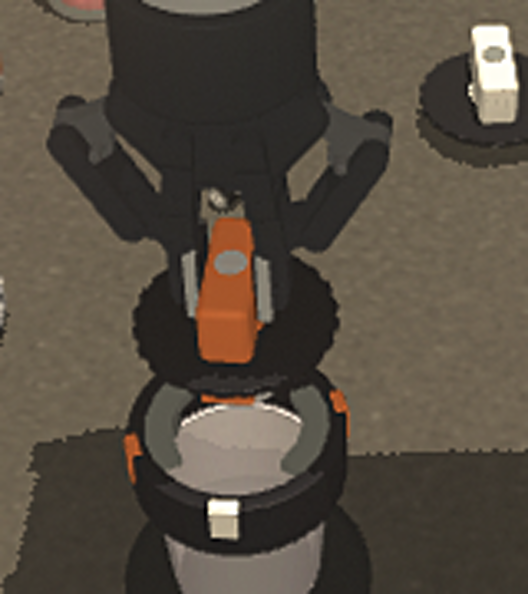

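The side view shows the base held level above the mouth, dot at about (290,249), grip in line with the white marks. I'll check its centre relative to the cup's within this view.

```bash
python3 -c "
from h import *
s,e=load('side0'),load('side3')
print('dot0',atz(s,(326.1,243.9),66).round(1),'dot now',atz(e,(290,249.4),209.3).round(1))
w=(atz(s,(287.9,323.6),115)+atz(s,(295.2,274.9),115))/2;o=(atz(s,(260,303),115)+atz(s,(322.8,290.5),115))/2
print(w.round(1),o.round(1))
print('top dot0',atz(load('top0'),(337.7,250.4),66).round(1))"
```

```text
dot0 [529.1 -44.2  66. ] dot now [529.8 120.3 209.3]
[531.  124.7 115. ] [532.  121.8 115. ]
top dot0 [528.3 -47.   66. ]
```

>>> send_path(plan="1.3 1.2 10 0 | 1.3 1.2 20 0 | 1.3 1.2 28 0 | 1.3 1.2 34 0 | 1.3 1.2 40 0 | 1.3 1.2 44 0 | 1.3 1.2 48 0 | 1.3 1.2 50 0")

```text
time_s: 5.38
tcp_pos: [530.1, 122.6, 153.8]
eef_rot: [-0.0, 0.636, 0.772, -0.0]
wrist_force: [0.3, -0.2, -2.0]
width: 21.1
finger_force: 59.5
```

```bash
python3 -c "
from h import *
goto(530.3,121.5,145,11)"
```

```text
row [-1.1 -0.   8.8] -0.0 | yaw 11.0 tilt [-0. -0. -1.] pos [530.1 122.6 153.8] q [ 0.23  0.06 -0.04  1.48 -0.    1.61] F [ 0.3 -0.2 -2. ] T [-0.03  0.04 -0.03] w 21.1 t 5.3833
```

>>> send_path(plan="0 0 2 0 | 0 0 4 0 | 0 0 6 0 | 0 0 8 0 | 0 0 8.5 0 | 0 0 8.5 0")

```text
time_s: 5.88
tcp_pos: [530.2, 122.6, 145.6]
eef_rot: [-0.0, 0.636, 0.772, -0.0]
wrist_force: [0.6, 0.1, -2.0]
width: 20.6
finger_force: 59.5
```

```bash
python3 -c "
from h import *
goto(530.3,121.5,145,11)"
```

```text
row [-1.1 -0.1  0.6] 0.0 | yaw 11.0 tilt [-0. -0. -1.] pos [530.2 122.6 145.6] q [ 0.23  0.06 -0.05  1.46 -0.    1.61] F [ 0.6  0.1 -2. ] T [-0.04  0.   -0.03] w 20.6 t 5.8833
```

>>> send_path(plan="0 0 0.6 0 | 0 0 1.2 0 | 0 0 1.2 0 | 0 0 1.2 0")

```text
time_s: 6.22
tcp_pos: [530.3, 122.6, 144.9]
eef_rot: [0.0, 0.636, 0.772, 0.0]
wrist_force: [-1.3, -0.1, 1.9]
width: 20.8
finger_force: 59.9
```

```bash
python3 -c "
from h import *
goto(530.3,121.5,145,11)
e=grab('side','side4');cv2.imwrite('pics/z4.png',cv2.resize(e['img'][190:370,220:380,::-1],None,fx=3.3,fy=3.3,interpolation=2))"
```

```text
row [-1.1 -0.3 -0.1] 0.0 | yaw 11.0 tilt [ 0.001  0.    -1.   ] pos [530.3 122.6 144.9] q [ 0.23  0.06 -0.05  1.46  0.    1.61] F [-1.3 -0.1  1.9] T [ 0.06  0.14 -0.02] w 20.8 t 6.2167
```

View pics/z4.png

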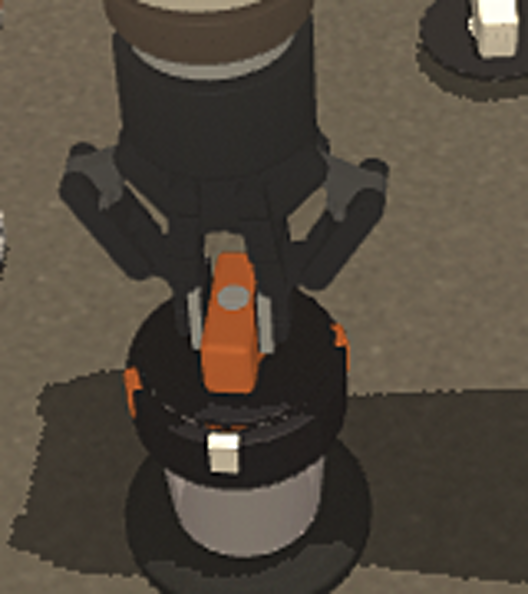

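Twist in 2 calls, 0.08/row.

The view shows the flange on the collar, grip along the white marks, with contact felt. Twist clockwise.

>>> send_path(plan="0 0 0 0.08 | 0 0 0 0.16 | 0 0 0 0.24 | 0 0 0 0.32 | 0 0 0 0.4 | 0 0 0 0.48 | 0 0 0 0.56 | 0 0 0 0.64")

```text
time_s: 6.93
tcp_pos: [530.7, 122.8, 144.9]
eef_rot: [0.0, 0.848, 0.531, 0.001]
wrist_force: [1.6, 1.1, 0.9]
width: 20.7
finger_force: 59.8
```

```bash
python3 -c "
from h import *
goto(530.3,121.5,145,-59)"
```

```text
row [-1.3  0.2 -0.1] 0.578 | yaw -25.9 tilt [ 0.001  0.    -1.   ] pos [530.7 122.8 144.9] q [ 0.23  0.06 -0.05  1.46  0.    2.25] F [1.6 1.1 0.9] T [ 0.12 -0.23  0.02] w 20.7 t 6.9333
```

>>> send_path(plan="0 0 0 0.08 | 0 0 0 0.16 | 0 0 0 0.24 | 0 0 0 0.32 | 0 0 0 0.4 | 0 0 0 0.48 | 0 0 0 0.53 | 0 0 0 0.56")

```text
time_s: 7.6
tcp_pos: [530.7, 122.6, 144.9]
eef_rot: [0.0, 0.961, 0.276, 0.001]
wrist_force: [1.5, 0.3, 1.3]
width: 20.9
finger_force: 59.8
```

```bash
python3 -c "
from h import *
goto(530.3,121.5,145,-59)"
```

```text
row [-0.9  0.7 -0.1] 0.019 | yaw -57.9 tilt [ 0.001  0.    -1.   ] pos [530.7 122.6 144.9] q [ 0.23  0.06 -0.05  1.46 -0.    2.81] F [1.5 0.3 1.3] T [-0.05 -0.26  0.07] w 20.9 t 7.6
```

>>> send_path(plan="0 0 0 0.02 | 0 0 0 0.03 | 0 0 0 0.03")

```text
time_s: 7.85
tcp_pos: [530.6, 122.6, 144.9]
eef_rot: [0.0, 0.965, 0.263, 0.0]
wrist_force: [2.2, 0.3, 2.1]
width: 20.9
finger_force: 60.0
```

```bash
python3 -c "
from h import *
goto(530.3,121.5,145,-59)"
```

```text
row [-0.8  0.8 -0.1] -0.008 | yaw -59.5 tilt [ 0.001  0.    -1.   ] pos [530.6 122.6 144.9] q [ 0.23  0.06 -0.05  1.46 -0.    2.84] F [2.2 0.3 2.1] T [-0.09 -0.35  0.04] w 20.9 t 7.85
```

>>> send_path(plan="0 0 0 0.02 | 0 0 0 0.04 | 0 0 0 0.05 | 0 0 0 0.05")

```text
time_s: 8.18
tcp_pos: [530.5, 122.6, 144.9]
eef_rot: [0.0, 0.971, 0.239, 0.0]
wrist_force: [1.4, 0.2, 4.5]
width: 20.9
finger_force: 60.5
```

```bash
python3 -c "
from h import *
goto(530.3,121.5,145,-59)"
```

```text
row [-0.7  0.9 -0.1] -0.058 | yaw -62.3 tilt [ 0.001 -0.    -1.   ] pos [530.5 122.6 144.9] q [ 0.23  0.06 -0.05  1.46 -0.    2.89] F [1.4 0.2 4.5] T [-0.23 -0.46  0.79] w 20.9 t 8.1833
```

The stop is felt: 0.79 N m about z. Now I relax, open and retreat.

>>> send_path(plan="0 0 0 -0.02 | 0 0 0 -0.02")

```text
time_s: 8.35
tcp_pos: [530.2, 122.6, 144.8]
eef_rot: [0.0, 0.968, 0.25, 0.0]
wrist_force: [0.6, -0.1, 4.6]
width: 20.9
finger_force: 60.3
```

>>> send_path(plan="0 0 0 0 | 0 0 0 0 | 0 0 0 0 | 0 0 0 0 | 0 0 0 0 | 0 0 0 0", aperture=60)

```text
time_s: 8.85
tcp_pos: [530.1, 122.6, 144.4]
eef_rot: [-0.0, 0.969, 0.249, -0.0]
wrist_force: [-0.4, -0.3, -0.2]
width: 60.5
finger_force: 0.0
```

>>> send_path(plan="0 0 -10 0 | 0 0 -30 0 | 0 0 -55 0 | 0 0 -80 0 | 0 0 -105 0 | 0 0 -120 0 | 0 0 -120 0")

```text
time_s: 9.43
tcp_pos: [531.0, 122.8, 269.1]
eef_rot: [0.0, 0.969, 0.249, 0.003]
wrist_force: [0.7, 0.4, -0.2]
width: 59.9
finger_force: 0.0
```

```bash
python3 -c "
from h import *
goto(530.3,121.5,145,-59)
e=grab('side','side5');cv2.imwrite('pics/z5.png',cv2.resize(e['img'][190:370,220:380,::-1],None,fx=3.3,fy=3.3,interpolation=2))"
```

```text
row [ -2.    0.6 124.1] -0.038 | yaw -61.2 tilt [ 0.006  0.001 -1.   ] pos [531.  122.8 269.1] q [0.23 0.08 0.21 1.69 0.   2.87] F [ 0.7  0.4 -0.2] T [ 0.02 -0.05 -0.01] w 59.9 t 9.4333
```

View pics/z5.png

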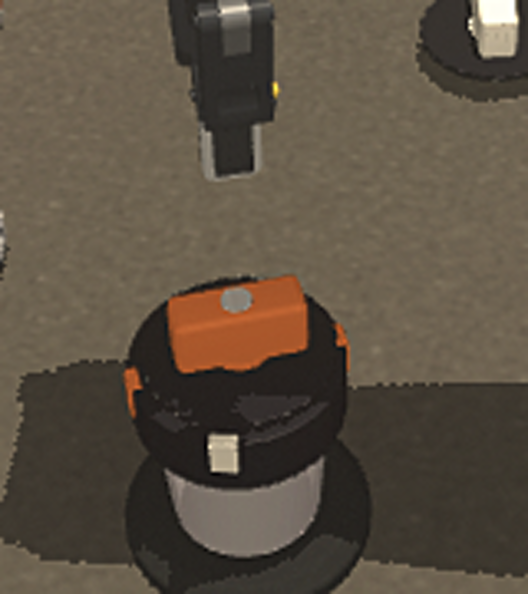

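The base sits flat with its grip in line with the orange marks (about (131,390) and (343,345) in the crop), and the gripper is clear above it. Hand in.

>>> send_path(plan="0 0 0 0 | 0 0 0 0 | 0 0 0 0")

```text
time_s: 9.73
tcp_pos: [529.9, 122.5, 263.5]
eef_rot: [-0.0, 0.969, 0.249, -0.001]
wrist_force: [-0.3, 0.2, -0.0]
width: 60.1
finger_force: 0.0
```

```bash
python3 -c "
from h import *
print(robot.finish_job())"
```

```text
the job is handed in; nothing more can be done
None
```

The blade base is seated flat in the cup, twisted clockwise to its stop with the grip on the orange marks, and released; the storage lid wasn't touched, and I handed the job in at about 9.7 s (no verdict was returned).

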